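# Put the knife away in the touch-latch drawer

### The arm

A 6-joint arm with a two-finger parallel gripper is mounted at the origin on a cart in front of the work surface, level with it; the furniture and walls round the work are solid. World frame = base frame: x ahead of the robot, y to its left, z up, the work surface at z = 0. Lengths are in m, angles in rad, forces in N, time in s.
With the tool pointing down it reaches from about 0.375 to 0.9 m from the base axis. Payload 3.1 kg.
Tool frame: the origin (TCP) lies at the very end of the fingers, on their centre line; the grasp point (between the pads) lies 19 mm behind it (arm.grasp_offset is the distance from the TCP to the grasp point, in m); z points along the fingers, y is the direction in which the jaws open and shut (so a half turn about z gives the same grasp; the last joint's range is limited). The gripper opens to 85 mm and grips with 20 to 120 N. Pads are 22 mm wide; open, the fingers measure 114 mm over their backs; the gripper's body (76 mm by 85 mm) begins 54 mm behind the grasp point. The pads swing forward as they close: fully open they stand 13 mm farther back than shut.
Start: joints at [1.062, 0.527, 1.433, -0, 1.181, -0.178], TCP at [0.202, 0.591, 0.231] pointing down, gripper open.
Joint ranges: [-3.08, 3.08], [-0.75, 2.2], [0.22, 2.44], [-1.43, 4.57], [0, 2.65], [-2.85, 2.85]. Speed limits (rad/s): [2.79, 2.79, 3.14, 3.14, 3.14, 3.14].

### API

Orientations are given as [roll, pitch, yaw] about the fixed x, y, z axes, in that order (R = Rz(yaw) Ry(pitch) Rx(roll)).
In Python, from workcell import telemetry, imaging, order, arm gives the robot as it stands.
- The arm moves only by the tool move_arm, never from a script. Its argument "series" is one flat list of numbers, 7 for each row, row after row: the gripper command: -1 is shut, 1 is fully open, values between are in proportion, then the shift along the tool's x, y, z in units of 25 mm (1.0 is 25 mm), then the turn, a rotation vector about the tool's x, y, z in degrees. A call has exactly 10 rows; each row shifts and turns the commanded pose from where the row before left it, along the tool's axes as they then stand; what a row does not reach is not made up. A row lasts 1/10 s, in which the tool goes at most 50 mm and 8.59 degrees, less where a joint would pass 70% of its speed; a pose out of reach is approached as far as the arm can. A call is refused whole if a number of a shift passes 1 or a number of a turn 8.59, either way. A call with a gripper value outside its range is refused whole. The fingers move at their own pace and stop on an object; "force" is the grip in N (left out, the last holds). Time passes only in rows, so rows that do not move let the fingers close, or fill a call up. It gives the time, the measured TCP pose, the force and the opening at its end, in the units of the state.
- telemetry.read_state(): the state, without advancing time (a new reading comes with each control period).
- imaging.snapshot(name): name is "scene" or "top"; returns a dict with "image" (420x560x3 uint8, red, green, blue), "mtx" (3x3 intrinsics, pixels), "T" (4x4, takes a point from camera to world coordinates). Camera axes: x right, y down, z forward; pixel columns grow to the right and rows downward; lengths in m; the calibration is good to about 2 mm. A picture is of the moment at which its call begins. There is no depth.
- order.hand_in(): hands the job in, once; it reports no verdict.
The state is a dict: "t": time; "q": joint angles; "qvel": joint speeds; "joint_torque": joint torques, N m; "eef_pos": TCP position; "tool_rot": TCP orientation; "ft_force": force on the tool from outside, world axes, zero at the start; "torque": the same for the moment, N m; "width": finger opening in m.
Only numpy, scipy, OpenCV 4.12 (cv2) and the standard library are available. Lean on these libraries where they do the work, as an engineer would, in place of code of your own. Each camera call takes 0.05 s, during which the arm holds its last target. There are 200 camera calls.

### The job

Push the front of the low drawer unit gently inward until its touch latch lets go and the drawer springs open, lay the snap-off knife in the drawer, then push the drawer shut until it latches and stays closed. Press with care (never more than 20 N on the unit), do not shift the other things on the table, and let go of everything.

Things in the scene. Friction and masses are not known exactly. Their poses are not given: they have to be found in the camera images.
- unit: Fixed low drawer unit: grey metal shell, one plain plywood drawer front, no handle; 246 wide, 232 deep, 92 mm high. Origin on the table under the middle of the outer face of the latched front; x points into the unit (the way one pushes), y to the left, z up. Shell top and sides begin 32 mm behind that face; before them stands only the drawer front.
- drawer (a joint): Drawer travel, m: 0 = latched shut (within 1 mm), negative = pressed in beyond that, positive = out along the unit's -x, out-stop at 0.100. A spring always pushes it out (6 N shut, 2 N open; pushing it shut slowly takes 3 to 8 N). Pressed in to the rubber buffer and let go it springs to 0.100; pressed in to the buffer again and let go it returns to 0 and stays. The next press reopens it.
- front_face (a point): Centre of the outer face of the drawer front (moves with the drawer), 50 mm above the table; front 246 wide, 14 mm thick, top at 92 mm. Axes as the unit's.
- latch (a point): Where the hidden latch pin sits, 150 mm behind the outer face of the latched front. It lets go 6 to 12 mm inward of latched, a depth that differs each time and cannot be seen. The buffer starts 0.5 to 1 mm deeper: force rises 2.5 N per mm above the spring's, then ends hard 3 mm later at about 14 N. A press that stops before the buffer may just fall back to 0. Move away to let go.
- tray_floor (a point): Point on the drawer's inner floor (30 mm above the table), mid-width, 2 mm behind the front's inner face; moves with the drawer. Inside: 216 mm wide (y), 180 mm deep (x), walls up to 68 mm above the table. Sprung open, 118 mm of the depth is open from above, between the front and the shell's top (82 to 90 mm above the table).
- knife: Snap-off knife, slim yellow body 22 wide x 13 mm high (18 with the black slider), 175 mm long in all, 75 g, lying flat. Origin at the table under the middle of its length; its length runs along its y, the body from y -64 to +84 mm, the thin blade at the -y end. Grasp across x.
- tape_roll: Roll of masking tape, 92 mm across, 25 mm high, lying flat; origin under its middle. A bystander.
- foam_piece: Pipe-foam offcut 29x93x17 mm, origin under its middle. A bystander.
- wood_scraper: Scraper with a wooden handle, 48x160x16 mm, origin under its middle. A bystander.
Mind the look-alikes: they are no part of the job. There is more than one size of the knife; the job needs the middle-sized.

How it is judged:
On the way, in this order (a step that is already met when the one before it is completed fails the run):
1. the drawer has sprung open: out by more than 90 mm (value of joint drawer above 0.09 m), for 0.2 s.
2. the knife lies in the open drawer, let go (value of joint drawer above 0.06 m and x of knife in the frame of tray_floor between 0 and 0.18 m and z of knife in the frame of tray_floor between -0.005 and 0.03 m and linear speed of knife below 0.05 m/s and contact force between the fingers and knife below 0.1 N), for 0.2 s.
At the end, for the whole second after the job is handed in: The drawer is latched shut (within 3 mm of its latched place, staying there by itself) with the knife lying at rest inside it, its origin between the drawer's walls and less than 30 mm above the drawer floor (value of joint drawer between -0.003 and 0.003 m and x of knife in the frame of tray_floor between 0 and 0.18 m and y of knife in the frame of tray_floor between -0.108 and 0.108 m and z of knife in the frame of tray_floor between -0.005 and 0.03 m and linear speed of knife below 0.05 m/s); the robot touches nothing.
It fails at once if the unit or its drawer is pressed with more than 20 N (contact force between any of the arm, the fingers and unit above 20 N).
It fails at once if the tape roll is shifted by more than 20 mm (distance of tape_roll from where it was at the start of the episode above 0.02 m).
It fails at once if the foam piece is shifted by more than 20 mm (distance of foam_piece from where it was at the start of the episode above 0.02 m).
It fails at once if the scraper is shifted by more than 20 mm (distance of wood_scraper from where it was at the start of the episode above 0.02 m).
It also fails if it takes over 72 s, if anything falls off the work surface, if the arm or the gripper's body presses on something with over 40 N, if the wrist force passes 120 N, or if a joint passes its speed limit or range.

## Working session

There is one attempt and no reset: what is moved stays moved. The work goes in short steps, Python scripts to look and compute and a tool call to move; the robot and the scene stay as the last step left them, time stands still between calls to the robot, and variables do not carry over. Pictures are saved under pics/ and viewed, about 8 in all and at most 12, crops included, and the job is handed in when it is done.

Besides the shell and the picture viewer there is one more tool, called after "Emit:" by a JSON object that holds its "method" and its "body", one argument or row to a line. move_arm: Moves the arm, as the interface text tells. Its arguments: {"type":"object","properties":{"series":{"type":"array"},"force":{"type":"number"}},"required":["series"]}

```bash
mkdir -p pics; ls; python3 - <<'E'
from workcell import telemetry, imaging
import cv2,numpy as np
s=telemetry.read_state();print(s)
for n in("scene","top"):
    d=imaging.snapshot(n);cv2.imwrite(f"pics/{n}0.png",d["image"][:,:,::-1]);np.savez(f"pics/{n}0.npz",**d);print(n,d["mtx"].tolist(),np.round(d["T"],4).tolist())
E
```

```text
pics
{'t': 0.0, 'q': array([ 1.06249335e+00,  5.28468622e-01,  1.43394421e+00, -1.58915526e-05,
        1.18137318e+00, -1.78483417e-01]), 'qvel': array([ 0.00059717, -0.00140273, -0.00098638, -0.00089525,  0.00012629,
       -0.00078794]), 'joint_torque': array([ 4.78366237e-04, -4.42340362e+01, -1.78025401e+01, -7.30065062e-05,
        8.35548359e-03,  1.37050350e-05]), 'eef_pos': array([0.20202471, 0.5906747 , 0.23031877]), 'tool_rot': array([-3.13943152e+00, -3.74949190e-04,  2.81177874e+00]), 'ft_force': array([-0.67194611,  0.57682159,  0.81629076]), 'torque': array([-0.00588827, -0.00024514,  0.04598715]), 'width': 0.08575882386472498}
scene [[532.6678255082815, 0.0, 283.05428440049843], [0.0, 532.6678255082815, 204.67189480263113], [0.0, 0.0, 1.0]] [[0.8575, -0.2654, 0.4408, -0.0718], [-0.5141, -0.4055, 0.7558, -0.692], [-0.0218, -0.8747, -0.4842, 0.7604], [0.0, 0.0, 0.0, 1.0]]
top [[388.86510838663014, 0.0, 279.35547991250434], [0.0, 388.86510838663014, 218.08248034797813], [0.0, 0.0, 1.0]] [[0.0249, -0.9868, 0.1601, 0.4284], [-0.9993, -0.0199, 0.0328, 0.3623], [-0.0292, -0.1608, -0.9866, 0.9943], [0.0, 0.0, 0.0, 1.0]]
```

View pics/scene0.png

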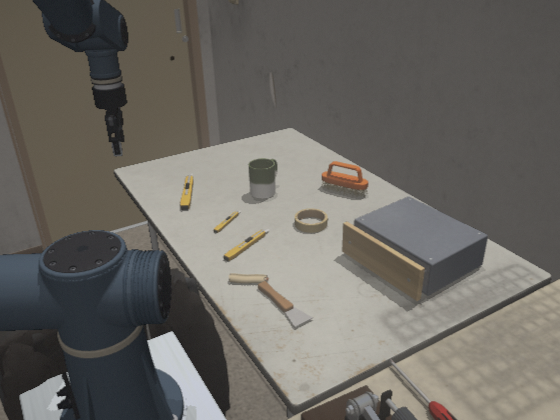

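View pics/top0.png

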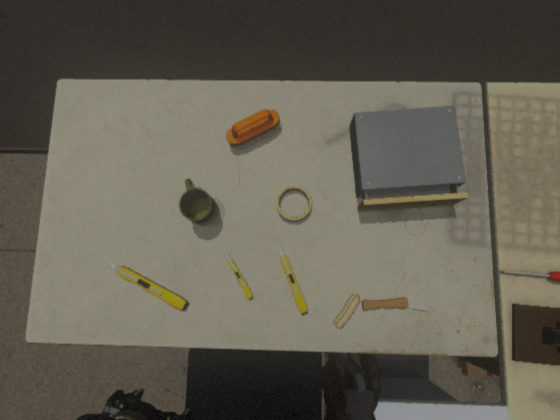

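The top view shows three yellow knives: A at (150,288), large; B at (240,278), small; C at (292,282), probably the middle one. The unit's plywood front runs along (360,203)-(466,197). The tape is at (294,203), the foam at (347,311) and the scraper at (395,304). Next I'll enlarge crops to get exact pixels.

```bash
python3 - <<'E'
import cv2,numpy as np
a=cv2.imread("pics/top0.png");b=cv2.imread("pics/scene0.png")
def c(im,x,y,w,h,f):
    o=cv2.resize(im[y:y+h,x:x+w],None,fx=f,fy=f,interpolation=cv2.INTER_CUBIC)
    for i in range(0,w,10):
        cv2.line(o,(i*f,0),(i*f,8 if (x+i)%50 else 20),(0,0,255),1)
        if (x+i)%20==0: cv2.putText(o,str(x+i),(i*f,20),0,.35,(0,0,255))
    for j in range(0,h,10):
        cv2.line(o,(0,j*f),(8,j*f),(0,0,255),1)
        if (y+j)%20==0: cv2.putText(o,str(y+j),(10,j*f+4),0,.35,(0,0,255))
    return o
o=np.zeros((600,800,3),np.uint8)
t=c(a,270,240,80,80,4);o[:320,:320]=t
t=c(a,350,100,120,110,4)[:280*2,:480];o[:440,320:800]=t
t=c(b,215,220,60,50,5);o[325:575,:300]=t
cv2.imwrite("pics/crop1.png",o)
cv2.imwrite("pics/crop2.png",c(b,335,195,155,105,5))
E
```

```text
(no output)
```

View pics/crop1.png

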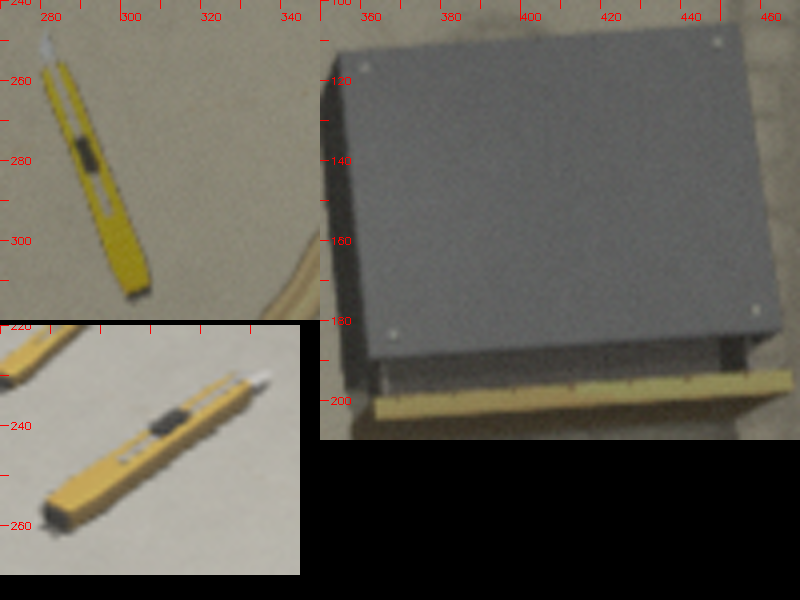

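View pics/crop2.png

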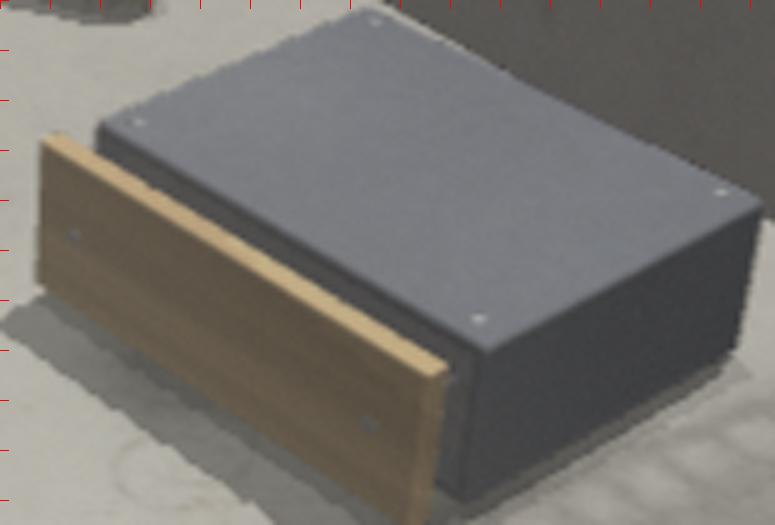

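The crops show knife C with its tip at (281.5,248) and butt at (304.5,313) in top, and (269,230) and (227,257) in scene. The front's outer top corners are at about (364,204.5) and (468,197.5) in top, and (343,223.6) and (420.6,270.6) in scene. I'll triangulate these.

```bash
cat >h.py <<'E'
import numpy as np,cv2
def load(n):
    d=np.load(f"pics/{n}.npz");return d["mtx"],d["T"]
def P(n):
    K,T=load(n);return K@np.linalg.inv(T)[:3]
def tri(p,q,a="top0",b="scene0"):
    X=cv2.triangulatePoints(P(a),P(b),np.array(p,float),np.array(q,float))[:,0];X=X[:3]/X[3]
    e=[np.round((lambda v:v[:2]/v[2])(P(n)@np.r_[X,1])-u,1) for n,u in((a,p),(b,q))]
    return X,e
def atz(n,p,z):
    K,T=load(n);r=T[:3,:3]@np.linalg.solve(K,[p[0],p[1],1]);return T[:3,3]+r*(z-T[2,3])/r[2]
E
python3 - <<'E'
from h import *
np.set_printoptions(precision=4,suppress=True)
for k,p,q in [("tip",(281.5,248.2),(269,229.8)),("butt",(304.5,313),(226.6,257.4)),("slider",(291.75,278.75),(249,239.2)),
 ("FL",(363.8,204.5),(343,223.6)),("FR",(468,197.5),(420.6,270.6))]: print(k,*tri(p,q))
for k,p in [("tip",(281.5,248.2)),("butt",(304.5,313)),("slid",(291.75,278.75)),("A1",(112,264)),("A2",(186,307)),("B1",(228,256)),("B2",(250,297)),("foam",(347,311)),("scr1",(363,304)),("scr2",(428,309))]: print(k,atz("top0",p,.01))
for p in [(363.8,204.5),(468,197.5),(363.8,200),(468,193)]: print(atz("top0",p,.092))
for p in [(343,223.6),(420.6,270.6)]: print(atz("scene0",p,.092))
for p in [(342.4,252),(419,299)]: print("bot?",atz("scene0",p,.005))
for p in [(312,212),(294,224)]: print("tape",atz("scene0",p,.02))
print("tape",atz("top0",(294,203),.02))
E
```

```text
tip [0.5118 0.3876 0.0052] [array([ 0.1, -0.1]), array([-0.1,  0. ])]
butt [0.3547 0.3261 0.0094] [array([ 0.4, -0.9]), array([-0.5,  0. ])]
slider [0.4363 0.3597 0.0164] [array([ 0.2, -0.4]), array([-0.3,  0. ])]
FL [0.6121 0.1939 0.0895] [array([ 0.1, -0.2]), array([-0.1,  0. ])]
FR [ 0.6338 -0.0493  0.0895] [array([ 0.2, -0.3]), array([-0.2,  0.1])]
tip [0.511  0.3877 0.01  ]
butt [0.3526 0.3272 0.01  ]
slid [0.4352 0.3602 0.01  ]
A1 [0.461  0.8188 0.01  ]
A2 [0.3592 0.622  0.01  ]
B1 [0.4882 0.5228 0.01  ]
B2 [0.3878 0.4632 0.01  ]
foam [0.3603 0.223  0.01  ]
scr1 [0.3781 0.1838 0.01  ]
scr2 [0.3704 0.0259 0.01  ]
[0.6112 0.1946 0.092 ]
[ 0.6325 -0.0478  0.092 ]
[0.622  0.1945 0.092 ]
[ 0.6433 -0.0483  0.092 ]
[0.6098 0.1905 0.092 ]
[ 0.6317 -0.0518  0.092 ]
bot? [0.6147 0.1948 0.005 ]
bot? [ 0.6462 -0.0442  0.005 ]
tape [0.6484 0.3832 0.02  ]
tape [0.5718 0.3555 0.02  ]
tape [0.6263 0.3583 0.02  ]
```

Lengths measured at the table are A 221 mm, B 117 mm and C 170 mm, so C is the middle-sized knife, centred near (0.434, 0.357). The unit's origin is about (0.622, 0.072) with yaw 5.0°, and its measured top of 0.0895 agrees with the given 92 mm. I'll turn to yaw 185° with the fingers shut and head for the front.

Emit:
{"method": "move_arm", "body": {
  "series": [-1, 0, 0, 0, 0, 0, -8, -1, 0, 0, 0, 0, 0, -8, -1, 0, 0, 0, 0, 0, -8, -1, -0.5, -1, 0, 0, 0, 0, -1, -0.5, -1, 0, 0, 0, 0, -1, -0.5, -1, 0, 0, 0, 0, -1, -0.5, -1, 0, 0, 0, 0, -1, -0.5, -1, 0, 0, 0, 0, -1, -0.5, -1, 0, 0, 0, 0, -1, -0.5, -1, 0, 0, 0, 0],
  "force": 30
}}

```text
t: 1.1
eef_pos: [0.3053, 0.4236, 0.231]
tool_rot: [-3.141, -0.001, -3.052]
ft_force: [0.7, 1.0, -0.4]
width: 0.0005
```

Emit:
{"method": "move_arm", "body": {
  "series": [-1, -0.6, -1, 0.2, 0, 0, 0, -1, -0.6, -1, 0.2, 0, 0, 0, -1, -0.6, -1, 0.2, 0, 0, 0, -1, -0.6, -1, 0.2, 0, 0, 0, -1, -0.6, -1, 0.2, 0, 0, 0, -1, -0.6, -1, 0.2, 0, 0, 0, -1, -0.6, -1, 0.2, 0, 0, 0, -1, -0.6, -1, 0.2, 0, 0, 0, -1, -0.6, -1, 0.2, 0, 0, 0, -1, -0.6, -1, 0.2, 0, 0, 0]
}}

```text
t: 2.1
eef_pos: [0.4771, 0.188, 0.1808]
tool_rot: [-3.142, -0.001, -3.053]
ft_force: [1.3, -1.0, -0.7]
width: 0.0002
```

Emit:
{"method": "move_arm", "body": {
  "series": [-1, -0.5, -0.86, 0.9, 0, 0, 0, -1, -0.5, -0.86, 0.9, 0, 0, 0, -1, -0.5, -0.86, 0.9, 0, 0, 0, -1, -0.5, -0.86, 0.9, 0, 0, 0, -1, -0.5, -0.86, 0.9, 0, 0, 0, -1, -0.5, -0.86, 0.9, 0, 0, 0, -1, -0.2, 0, 0, 0, 0, 0, -1, -0.2, 0, 0, 0, 0, 0, -1, -0.2, 0, 0, 0, 0, 0, -1, -0.2, 0, 0, 0, 0, 0]
}}

```text
t: 3.1
eef_pos: [0.5832, 0.0701, 0.0474]
tool_rot: [-3.142, 0.001, -3.051]
ft_force: [-1.0, 0.9, -0.1]
width: -0.0002
```

```bash
python3 - <<'E'
from workcell import telemetry, imaging
import cv2,numpy as np
s=telemetry.read_state();print(s["eef_pos"],s["ft_force"])
o=[]
for n,(x,y,w,h) in(("scene",(320,150,120,150)),("top",(360,130,120,150))):
    d=imaging.snapshot(n);cv2.imwrite(f"pics/{n}1.png",d["image"][:,:,::-1]);np.savez(f"pics/{n}1.npz",**d)
    o.append(cv2.resize(d["image"][y:y+h,x:x+w,::-1],None,fx=3.3,fy=3.3,interpolation=cv2.INTER_CUBIC))
cv2.imwrite("pics/c3.png",np.hstack(o))
E
```

```text
[0.58322242 0.07013873 0.04735069] [-1.04624912  0.91986862 -0.05150728]
```

View pics/c3.png

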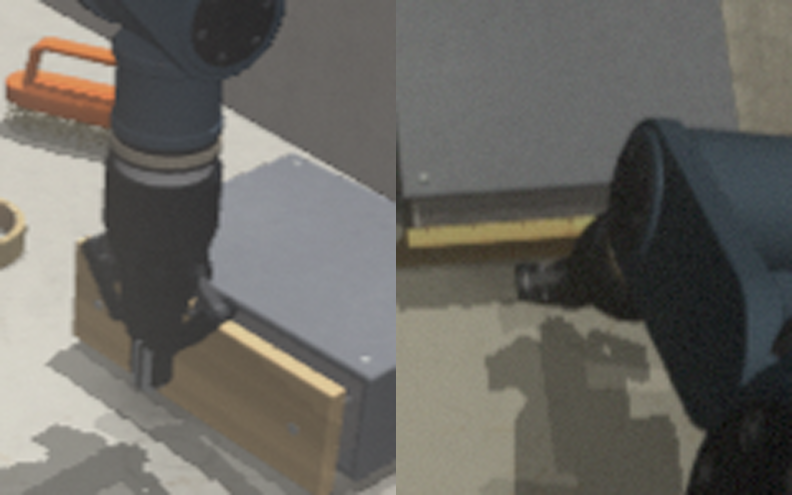

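Scene shows the shut fingers in front of the plywood face, near its middle, with a gap still there and the gripper body above the front. I'll close in slowly.

Emit:
{"method": "move_arm", "body": {
  "series": [-1, -0.1, 0, 0, 0, 0, 0, -1, -0.1, 0, 0, 0, 0, 0, -1, -0.1, 0, 0, 0, 0, 0, -1, -0.1, 0, 0, 0, 0, 0, -1, -0.1, 0, 0, 0, 0, 0, -1, -0.1, 0, 0, 0, 0, 0, -1, -0.1, 0, 0, 0, 0, 0, -1, -0.08, 0, 0, 0, 0, 0, -1, -0.08, 0, 0, 0, 0, 0, -1, -0.08, 0, 0, 0, 0, 0]
}}

```text
t: 4.2
eef_pos: [0.6064, 0.0712, 0.0463]
tool_rot: [3.142, -0.0, -3.052]
ft_force: [0.1, 0.3, 0.5]
width: 0.0001
```

Emit:
{"method": "move_arm", "body": {
  "series": [-1, -0.04, 0, 0, 0, 0, 0, -1, -0.04, 0, 0, 0, 0, 0, -1, -0.04, 0, 0, 0, 0, 0, -1, -0.04, 0, 0, 0, 0, 0, -1, -0.04, 0, 0, 0, 0, 0, -1, -0.04, 0, 0, 0, 0, 0, -1, 0, 0, 0, 0, 0, 0, -1, 0, 0, 0, 0, 0, 0, -1, 0, 0, 0, 0, 0, 0, -1, 0, 0, 0, 0, 0, 0]
}}

```text
t: 5.2
eef_pos: [0.6092, 0.0717, 0.0457]
tool_rot: [3.141, -0.006, -3.052]
ft_force: [-5.5, -0.2, 2.6]
width: -0.0003
```

Contact was made at x≈0.609 (5.5 N). Now I'll press in small steps.

Emit:
{"method": "move_arm", "body": {
  "series": [-1, -0.03, 0, 0, 0, 0, 0, -1, -0.03, 0, 0, 0, 0, 0, -1, -0.03, 0, 0, 0, 0, 0, -1, -0.03, 0, 0, 0, 0, 0, -1, 0, 0, 0, 0, 0, 0, -1, 0, 0, 0, 0, 0, 0, -1, 0, 0, 0, 0, 0, 0, -1, 0, 0, 0, 0, 0, 0, -1, 0, 0, 0, 0, 0, 0, -1, 0, 0, 0, 0, 0, 0]
}}

```text
t: 6.2
eef_pos: [0.6121, 0.072, 0.0457]
tool_rot: [3.141, -0.007, -3.052]
ft_force: [-5.3, -0.4, 2.7]
width: 0.0001
```

```bash
python3 -c "
from workcell import telemetry
s=telemetry.read_state();print(s['eef_pos'],s['ft_force'],s['t'])"
```

```text
[0.61205334 0.07204762 0.04572177] [-5.33031355 -0.36166277  2.7056364 ] 6.2
```

Emit:
{"method": "move_arm", "body": {
  "series": [-1, -0.03, 0, 0, 0, 0, 0, -1, -0.03, 0, 0, 0, 0, 0, -1, -0.03, 0, 0, 0, 0, 0, -1, -0.03, 0, 0, 0, 0, 0, -1, 0, 0, 0, 0, 0, 0, -1, 0, 0, 0, 0, 0, 0, -1, 0, 0, 0, 0, 0, 0, -1, 0, 0, 0, 0, 0, 0, -1, 0, 0, 0, 0, 0, 0, -1, 0, 0, 0, 0, 0, 0]
}}

```text
t: 7.2
eef_pos: [0.6151, 0.0724, 0.0457]
tool_rot: [3.141, -0.007, -3.052]
ft_force: [-6.6, -0.7, 2.2]
width: 0.0001
```

Emit:
{"method": "move_arm", "body": {
  "series": [-1, -0.02, 0, 0, 0, 0, 0, -1, -0.02, 0, 0, 0, 0, 0, -1, -0.02, 0, 0, 0, 0, 0, -1, 0, 0, 0, 0, 0, 0, -1, 0, 0, 0, 0, 0, 0, -1, 0, 0, 0, 0, 0, 0, -1, 0, 0, 0, 0, 0, 0, -1, 0, 0, 0, 0, 0, 0, -1, 0, 0, 0, 0, 0, 0, -1, 0, 0, 0, 0, 0, 0]
}}

```text
t: 8.2
eef_pos: [0.616, 0.0724, 0.0457]
tool_rot: [3.141, -0.008, -3.052]
ft_force: [-7.3, -1.1, 1.9]
width: -0.0001
```

Emit:
{"method": "move_arm", "body": {
  "series": [-1, -0.02, 0, 0, 0, 0, 0, -1, -0.02, 0, 0, 0, 0, 0, -1, -0.02, 0, 0, 0, 0, 0, -1, 0, 0, 0, 0, 0, 0, -1, 0, 0, 0, 0, 0, 0, -1, 0, 0, 0, 0, 0, 0, -1, 0, 0, 0, 0, 0, 0, -1, 0, 0, 0, 0, 0, 0, -1, 0, 0, 0, 0, 0, 0, -1, 0, 0, 0, 0, 0, 0]
}}

```text
t: 9.2
eef_pos: [0.6165, 0.0726, 0.0456]
tool_rot: [3.141, -0.01, -3.052]
ft_force: [-8.5, -2.0, 3.4]
width: 0.0001
```

Emit:
{"method": "move_arm", "body": {
  "series": [-1, -0.02, 0, 0, 0, 0, 0, -1, -0.02, 0, 0, 0, 0, 0, -1, -0.02, 0, 0, 0, 0, 0, -1, 0, 0, 0, 0, 0, 0, -1, 0, 0, 0, 0, 0, 0, -1, 0, 0, 0, 0, 0, 0, -1, 0, 0, 0, 0, 0, 0, -1, 0, 0, 0, 0, 0, 0, -1, 0, 0, 0, 0, 0, 0, -1, 0, 0, 0, 0, 0, 0]
}}

```text
t: 10.2
eef_pos: [0.617, 0.0727, 0.0454]
tool_rot: [3.141, -0.012, -3.052]
ft_force: [-10.2, -1.3, 5.3]
width: 0.0001
```

In the buffer now (10 N, with the slope risen). I'll retreat quickly, then rise.

Emit:
{"method": "move_arm", "body": {
  "series": [-1, 0.6, 0, 0, 0, 0, 0, -1, 1, 0, 0, 0, 0, 0, -1, 1, 0, 0, 0, 0, 0, -1, 1, 0, 0, 0, 0, 0, -1, 1, 0, 0, 0, 0, 0, -1, 0.8, 0, 0, 0, 0, 0, -1, 0.6, 0, -0.2, 0, 0, 0, -1, 0, 0, -1, 0, 0, 0, -1, 0, 0, -1, 0, 0, 0, -1, 0, 0, -1, 0, 0, 0]
}}

```text
t: 11.2
eef_pos: [0.4742, 0.0592, 0.1273]
tool_rot: [-3.141, 0.002, -3.053]
ft_force: [1.0, -0.3, -1.1]
width: 0.0
```

```bash
python3 - <<'E'
from workcell import telemetry, imaging
import cv2,numpy as np
s=telemetry.read_state();print(s["eef_pos"],s["ft_force"],s["tool_rot"])
o=[]
for n,(x,y,w,h) in(("scene",(190,150,260,170)),("top",(260,120,220,200))):
    d=imaging.snapshot(n);cv2.imwrite(f"pics/{n}2.png",d["image"][:,:,::-1]);np.savez(f"pics/{n}2.npz",**d)
    o.append(cv2.resize(d["image"][y:y+h,x:x+w,::-1],(400,560),interpolation=cv2.INTER_CUBIC) if 0 else cv2.resize(d["image"][y:y+h,x:x+w,::-1],(0,0),fx=400/w,fy=400/w))
H=max(i.shape[0] for i in o);o=[np.pad(i,((0,H-i.shape[0]),(0,0),(0,0))) for i in o]
cv2.imwrite("pics/c4.png",np.hstack(o))
E
```

```text
[0.47417431 0.05921378 0.12733385] [ 1.00987671 -0.30337447 -1.12473671] [-3.14135005e+00  2.07830819e-03 -3.05278764e+00]
```

View pics/c4.png

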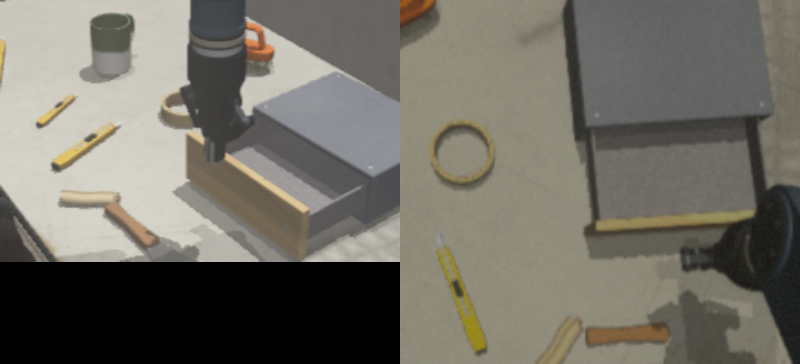

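Top and scene show the drawer open by about 100 mm. Bystanders and the knife are unmoved. On to the knife: turn to yaw 201°, open partway and go above it.

Emit:
{"method": "move_arm", "body": {
  "series": [0.4, 0, 0, -0.3, 0, 0, -8, 0.4, 0, 0, -0.3, 0, 0, -8.1, 0.4, -0.2, 1, 0, 0, 0, 0, 0.4, -0.2, 1, 0, 0, 0, 0, 0.4, -0.2, 1, 0, 0, 0, 0, 0.4, -0.2, 1, 0, 0, 0, 0, 0.4, -0.2, 1, 0, 0, 0, 0, 0.4, -0.2, 1, 0, 0, 0, 0, 0.4, -0.2, 1, 0, 0, 0, 0, 0.4, -0.2, 1, 0, 0, 0, 0]
}}

```text
t: 12.3
eef_pos: [0.4382, 0.2614, 0.1405]
tool_rot: [3.141, 0.0, -2.772]
ft_force: [0.9, 0.7, 0.4]
width: 0.0598
```

Emit:
{"method": "move_arm", "body": {
  "series": [0.4, -0.3, 0.92, 0, 0, 0, 0, 0.4, -0.3, 0.92, 0, 0, 0, 0, 0.4, -0.3, 0.92, 0, 0, 0, 0, 0.4, -0.3, 0.92, 0, 0, 0, 0, 0.4, 0, 0, 0.7, 0, 0, 0, 0.4, 0, 0, 0.7, 0, 0, 0, 0.4, 0, 0, 0.7, 0, 0, 0, 0.4, 0, 0, 0.7, 0, 0, 0, 0.4, 0, 0, 0.4, 0, 0, 0, 0.4, 0, 0, 0, 0, 0, 0]
}}

```text
t: 13.3
eef_pos: [0.432, 0.3563, 0.0594]
tool_rot: [-3.141, -0.003, -2.772]
ft_force: [0.3, -0.9, -0.1]
width: 0.0598
```

```bash
python3 - <<'E'
from workcell import telemetry, imaging
import cv2,numpy as np
s=telemetry.read_state();print(s["eef_pos"],s["ft_force"],s["tool_rot"],s["width"])
o=[]
for n,(x,y,w,h) in(("scene",(200,170,100,110)),("top",(240,230,100,110))):
    d=imaging.snapshot(n);cv2.imwrite(f"pics/{n}3.png",d["image"][:,:,::-1]);np.savez(f"pics/{n}3.npz",**d)
    o.append(cv2.resize(d["image"][y:y+h,x:x+w,::-1],None,fx=4,fy=4,interpolation=cv2.INTER_CUBIC))
cv2.imwrite("pics/c5.png",np.hstack(o))
E
```

```text
[0.43204856 0.35633523 0.05940447] [ 0.34522415 -0.93950897 -0.13237016] [-3.14126061 -0.00324526 -2.77168789] 0.059819575587551
```

View pics/c5.png

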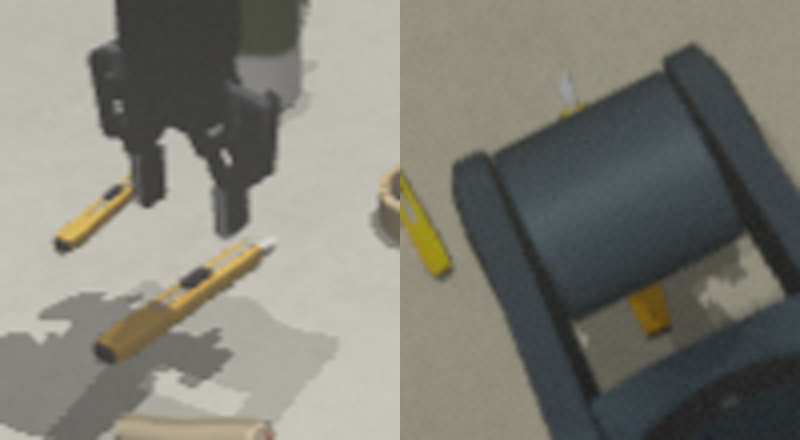

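The fingers straddle the knife on its axis. I'll descend and grasp.

Emit:
{"method": "move_arm", "body": {
  "series": [0.4, 0, 0, 0.5, 0, 0, 0, 0.4, 0, 0, 0.5, 0, 0, 0, 0.4, 0, 0, 0.5, 0, 0, 0, 0.4, 0, 0, 0.4, 0, 0, 0, 0.4, 0, 0, 0.2, 0, 0, 0, 0.4, 0, 0, 0.04, 0, 0, 0, 0.4, 0, 0, 0, 0, 0, 0, -1, 0, 0, 0, 0, 0, 0, -1, 0, 0, 0, 0, 0, 0, -1, 0, 0, 0, 0, 0, 0],
  "force": 40
}}

```text
t: 14.4
eef_pos: [0.4332, 0.3571, 0.0085]
tool_rot: [3.141, 0.001, -2.772]
ft_force: [-0.3, -0.5, 2.5]
width: 0.0203
```

Emit:
{"method": "move_arm", "body": {
  "series": [-1, 0, 0, 0, 0, 0, 0, -1, 0, 0, 0, 0, 0, 0, -1, 0, 0, 0, 0, 0, 0, -1, 0, 0, -0.5, 0, 0, 0, -1, 0, 0, -1, 0, 0, 0, -1, 0, 0, -1, 0, 0, 0, -1, 0, 0, -1, 0, 0, 0, -1, 0, 0, -1, 0, 0, 0, -1, 0, 0, -0.9, 0, 0, 0, -1, 0, 0, 0, 0, 0, 0]
}}

```text
t: 15.4
eef_pos: [0.4347, 0.3579, 0.1461]
tool_rot: [3.141, 0.007, -2.771]
ft_force: [0.4, 0.5, -1.0]
width: 0.0204
```

Grasped (20.4 mm wide) and lifted. Next I'll turn to yaw 95° and carry the knife towards the drawer, and check the opening from the stored image.

Emit:
{"method": "move_arm", "body": {
  "series": [-1, 0, 0, 0, 0, 0, 8.5, -1, 0, 0, 0, 0, 0, 8.5, -1, 0, 0, 0, 0, 0, 8.5, -1, 0, 0, 0, 0, 0, 8.5, -1, 0, 0, 0, 0, 0, 8.5, -1, 0, 0, 0, 0, 0, 8.5, -1, 0, 0, 0, 0, 0, 8.5, -1, 0, 0, 0, 0, 0, 8.5, -1, 0, 0, 0, 0, 0, 8.5, -1, 0, 0, 0, 0, 0, 8.5]
}}

```text
t: 16.4
eef_pos: [0.432, 0.3563, 0.1416]
tool_rot: [-3.139, 0.0, 2.022]
ft_force: [0.5, 0.0, 0.1]
width: 0.0205
```

Emit:
{"method": "move_arm", "body": {
  "series": [-1, 0, 0, 0, 0, 0, 8.5, -1, 0, 0, 0, 0, 0, 8.5, -1, 0, 0, 0, 0, 0, 4.1, -1, -0.9, 0.4, 0, 0, 0, 0, -1, -0.9, 0.4, 0, 0, 0, 0, -1, -0.9, 0.4, 0, 0, 0, 0, -1, -0.9, 0.4, 0, 0, 0, 0, -1, -0.9, 0.4, 0, 0, 0, 0, -1, -0.9, 0.4, 0, 0, 0, 0, -1, -0.9, 0.4, 0, 0, 0, 0]
}}

```text
t: 17.4
eef_pos: [0.5161, 0.205, 0.1416]
tool_rot: [-3.139, 0.0, 1.66]
ft_force: [-0.5, -0.8, -0.5]
width: 0.0204
```

```bash
python3 - <<'E'
from workcell import telemetry
from h import *
s=telemetry.read_state();print(s["eef_pos"],s["tool_rot"],s["width"])
th=.088;u=np.array([np.cos(th),np.sin(th)]);v=np.array([-u[1],u[0]]);O=np.array([.622,.072])
r=s["eef_pos"][:2]-O;print("ux,uy",r@u,r@v)
for p in [(368.9,245.4),(455,240)]:
    q=atz("top2",p,.092)[:2]-O;print(q@u,q@v)
E
```

```text
[0.51612229 0.20504128 0.14161432] [-3.13914975e+00  2.51709905e-04  1.65983293e+00] 0.020430165360055166
ux,uy -0.09377548295995063 0.14183169825389944
-0.09661382583407002 0.12079021229310992
-0.0971621030886287 -0.07683108340802876
```

Emit:
{"method": "move_arm", "body": {
  "series": [-1, -0.81, 0.39, 0, 0, 0, 0, -1, -0.81, 0.39, 0, 0, 0, 0, -1, -0.81, 0.39, 0, 0, 0, 0, -1, -0.81, 0.39, 0, 0, 0, 0, -1, -0.81, 0.39, 0, 0, 0, 0, -1, -0.81, 0.39, 0, 0, 0, 0, -1, -0.81, 0.39, 0, 0, 0, 0, -1, 0, 0, 0.4, 0, 0, 0, -1, 0, 0, 0.4, 0, 0, 0, -1, 0, 0, 0, 0, 0, 0]
}}

```text
t: 18.4
eef_pos: [0.5943, 0.072, 0.12]
tool_rot: [-3.135, -0.001, 1.66]
ft_force: [0.3, 0.6, -1.1]
width: 0.0202
```

```bash
python3 - <<'E'
from workcell import telemetry, imaging
import cv2,numpy as np
s=telemetry.read_state();print(s["eef_pos"],s["ft_force"],s["tool_rot"],s["width"])
o=[]
for n,(x,y,w,h) in(("scene",(310,130,150,190)),("top",(350,130,120,152))):
    d=imaging.snapshot(n);cv2.imwrite(f"pics/{n}4.png",d["image"][:,:,::-1]);np.savez(f"pics/{n}4.npz",**d)
    o.append(cv2.resize(d["image"][y:y+h,x:x+w,::-1],(400,506),interpolation=cv2.INTER_CUBIC))
cv2.imwrite("pics/c6.png",np.hstack(o))
E
```

```text
[0.59426845 0.07199134 0.12000765] [ 0.25869245  0.56604191 -1.07253629] [-3.13492518e+00 -1.37119036e-03  1.66031456e+00] 0.020217274725342408
```

View pics/c6.png

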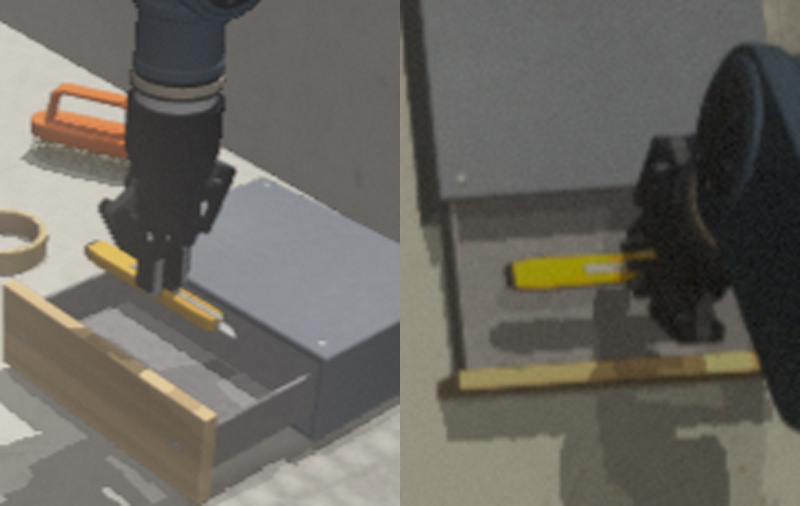

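```bash
python3 - <<'E'
from h import *
th=.088;u=np.array([np.cos(th),np.sin(th)]);O=np.array([.622,.072])
for k,p in(("near",(440,232)),("far",(430,172))):
  for z in(.15,.17,.2): print(k,z,(atz("top4",p,z)[:2]-O)@u)
# scene: which z for points on plane uy~0 at given pixel
K,T=load("scene4")
v=np.array([-u[1],u[0],0])
for k,p in(("near top",(347.5,205)),("near bottom",(354,221)),("far top",(398,193.5)),("far bottom",(389,218))):
  r=T[:3,:3]@np.linalg.solve(K,[*p,1]);o=T[:3,3]
  for off in(-.012,.012):
    t=(off-(o-[*O,0])@v)/(r@v);X=o+t*r;print(k,off,"ux",(X[:2]-O)@u,"z",X[2])
E
```

```text
near 0.15 -0.08230668171224545
near 0.17 -0.08431999453894311
near 0.2 -0.08733996377898959
far 0.15 0.05237348585334423
far 0.17 0.04716989780957068
far 0.2 0.03936451574391034
near top -0.012 ux -0.11250386083107623 z 0.238753278301447
near top 0.012 ux -0.08998199767275751 z 0.22055928512320344
near bottom -0.012 ux -0.09231245212267171 z 0.1939532709239522
near bottom 0.012 ux -0.06908634152847111 z 0.174196717610419
far top -0.012 ux 0.035114119986063695 z 0.21659466475477918
far top 0.012 ux 0.06278468703037127 z 0.19762781085154602
far bottom -0.012 ux 0.013194165898878606 z 0.16291205431462685
far bottom 0.012 ux 0.04010019631855115 z 0.1420728277949057
```

The knife is parallel to the front and above the opening, inside the walls. The gripper's widest part (about ±58 mm) lies 55–90 mm above the TCP and so stays above the rims. I'll lower in two stages while watching the force.

Emit:
{"method": "move_arm", "body": {
  "series": [-1, 0, 0, 0.5, 0, 0, 0, -1, 0, 0, 0.5, 0, 0, 0, -1, 0, 0, 0.5, 0, 0, 0, -1, 0, 0, 0.5, 0, 0, 0, -1, 0, 0, 0.3, 0, 0, 0, -1, 0, 0, 0.2, 0, 0, 0, -1, 0, 0, 0.1, 0, 0, 0, -1, 0, 0, 0, 0, 0, 0, -1, 0, 0, 0, 0, 0, 0, -1, 0, 0, 0, 0, 0, 0]
}}

```text
t: 19.5
eef_pos: [0.5976, 0.071, 0.0583]
tool_rot: [3.141, 0.0, 1.66]
ft_force: [-0.2, 0.4, -0.6]
width: 0.0208
```

Emit:
{"method": "move_arm", "body": {
  "series": [-1, 0, 0, 0.1, 0, 0, 0, -1, 0, 0, 0.1, 0, 0, 0, -1, 0, 0, 0.1, 0, 0, 0, -1, 0, 0, 0.1, 0, 0, 0, -1, 0, 0, 0, 0, 0, 0, -1, 0, 0, 0, 0, 0, 0, -1, 0, 0, 0, 0, 0, 0, -1, 0, 0, 0, 0, 0, 0, -1, 0, 0, 0, 0, 0, 0, -1, 0, 0, 0, 0, 0, 0]
}}

```text
t: 20.5
eef_pos: [0.5973, 0.0711, 0.0479]
tool_rot: [3.142, 0.0, 1.66]
ft_force: [-0.2, -0.2, -0.7]
width: 0.0203
```

Emit:
{"method": "move_arm", "body": {
  "series": [-1, 0, 0, 0.1, 0, 0, 0, -1, 0, 0, 0.1, 0, 0, 0, -1, 0, 0, 0, 0, 0, 0, -1, 0, 0, 0, 0, 0, 0, -0.2, 0, 0, 0, 0, 0, 0, -0.2, 0, 0, 0, 0, 0, 0, -0.2, 0, 0, 0, 0, 0, 0, -0.2, 0, 0, 0, 0, 0, 0, -0.2, 0, 0, 0, 0, 0, 0, -0.2, 0, 0, 0, 0, 0, 0]
}}

```text
t: 21.5
eef_pos: [0.5973, 0.0711, 0.0429]
tool_rot: [3.141, 0.0, 1.66]
ft_force: [-0.6, -0.0, -0.1]
width: 0.0344
```

Emit:
{"method": "move_arm", "body": {
  "series": [-0.2, 0, 0, -0.2, 0, 0, 0, -0.2, 0, 0, -0.5, 0, 0, 0, -0.2, 0, 0, -1, 0, 0, 0, -0.2, 0, 0, -1, 0, 0, 0, -0.2, 0, 0, -1, 0, 0, 0, -0.2, 0, 0, -1, 0, 0, 0, -0.2, 0, -1, 0, 0, 0, 0, -0.2, 0, -1, 0, 0, 0, 0, -0.2, 0, -1, 0, 0, 0, 0, -0.2, 0, -1, 0, 0, 0, 0]
}}

```text
t: 22.5
eef_pos: [0.4969, 0.0621, 0.1615]
tool_rot: [3.14, 0.0, 1.66]
ft_force: [-0.3, 0.4, -0.1]
width: 0.0343
```

```bash
python3 - <<'E'
from workcell import telemetry, imaging
import cv2,numpy as np
s=telemetry.read_state();print(s["eef_pos"],s["ft_force"],s["tool_rot"],s["width"])
o=[]
for n,(x,y,w,h) in(("scene",(310,130,150,190)),("top",(350,130,120,152))):
    d=imaging.snapshot(n);cv2.imwrite(f"pics/{n}5.png",d["image"][:,:,::-1]);np.savez(f"pics/{n}5.npz",**d)
    o.append(cv2.resize(d["image"][y:y+h,x:x+w,::-1],(400,506),interpolation=cv2.INTER_CUBIC))
cv2.imwrite("pics/c7.png",np.hstack(o))
E
```

```text
[0.49693999 0.06213787 0.16153803] [-0.2574477   0.4486069  -0.05104702] [3.13982140e+00 3.60562393e-04 1.66004240e+00] 0.03427905484152719
```

View pics/c7.png

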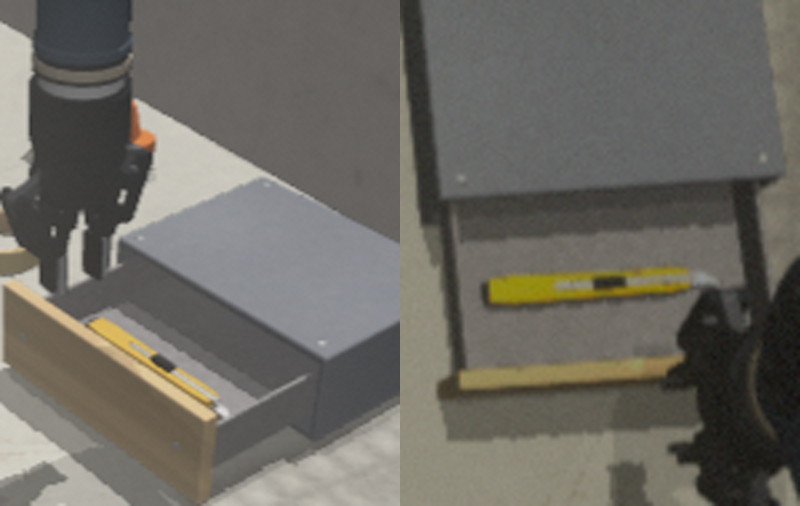

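The knife lies flat in the drawer, released, clear of the walls. Next: shut the fingers, turn back to yaw 185° and push the drawer closed.

Emit:
{"method": "move_arm", "body": {
  "series": [-1, 0, -1, 0, 0, 0, -8.5, -1, 0, 0, 0, 0, 0, -8.5, -1, 0, 0, 0, 0, 0, -8.5, -1, 0, 0, 0, 0, 0, -8.5, -1, 0, 0, 0, 0, 0, -8.5, -1, 0, 0, 0, 0, 0, -8.5, -1, 0, 0, 0, 0, 0, -8.5, -1, 0, 0, 0, 0, 0, -8.5, -1, 0, 0, 0, 0, 0, -8.5, -1, 0, 0, 0, 0, 0, -8.5]
}}

```text
t: 23.6
eef_pos: [0.4743, 0.0599, 0.1612]
tool_rot: [-3.141, 0.003, -3.134]
ft_force: [0.6, 0.1, 0.4]
width: 0.0001
```

Emit:
{"method": "move_arm", "body": {
  "series": [-1, 0, 0, 0, 0, 0, -5, -1, 0, 0, 0.9, 0, 0, 0, -1, 0, 0, 0.9, 0, 0, 0, -1, 0, 0, 0.9, 0, 0, 0, -1, 0, 0, 0.9, 0, 0, 0, -1, 0, 0, 0.9, 0, 0, 0, -1, 0, 0, 0.1, 0, 0, 0, -1, 0, 0, 0, 0, 0, 0, -1, 0, 0, 0, 0, 0, 0, -1, 0, 0, 0, 0, 0, 0]
}}

```text
t: 24.6
eef_pos: [0.4738, 0.0599, 0.0465]
tool_rot: [-3.141, 0.003, -3.052]
ft_force: [0.0, -0.1, 0.2]
width: -0.0001
```

```bash
python3 - <<'E'
from workcell import telemetry
from h import *
s=telemetry.read_state();print(s["eef_pos"],s["tool_rot"],s["width"],s["ft_force"])
th=.088;u=np.array([np.cos(th),np.sin(th)]);v=np.array([-u[1],u[0]]);O=np.array([.622,.072])
r=s["eef_pos"][:2]-O;print("ux,uy",r@u,r@v)
E
```

```text
[0.4738054  0.05990158 0.04648265] [-3.14105148e+00  2.67955324e-03 -3.05241193e+00] -7.596909063025907e-05 [ 0.02668488 -0.12296388  0.15502563]
ux,uy -0.14868444278187234 0.0009726978110128356
```

Emit:
{"method": "move_arm", "body": {
  "series": [-1, -0.36, 0, 0, 0, 0, 0, -1, -0.36, 0, 0, 0, 0, 0, -1, -0.3, 0, 0, 0, 0, 0, -1, -0.06, 0, 0, 0, 0, 0, -1, -0.06, 0, 0, 0, 0, 0, -1, -0.06, 0, 0, 0, 0, 0, -1, -0.06, 0, 0, 0, 0, 0, -1, -0.08, 0, 0, 0, 0, 0, -1, -0.08, 0, 0, 0, 0, 0, -1, -0.08, 0, 0, 0, 0, 0]
}}

```text
t: 25.6
eef_pos: [0.5092, 0.0633, 0.0452]
tool_rot: [3.141, -0.002, -3.052]
ft_force: [-3.5, -1.3, 0.7]
width: -0.0002
```

Emit:
{"method": "move_arm", "body": {
  "series": [-1, -0.1, 0, 0, 0, 0, 0, -1, -0.1, 0, 0, 0, 0, 0, -1, -0.1, 0, 0, 0, 0, 0, -1, -0.1, 0, 0, 0, 0, 0, -1, -0.1, 0, 0, 0, 0, 0, -1, -0.1, 0, 0, 0, 0, 0, -1, -0.1, 0, 0, 0, 0, 0, -1, -0.1, 0, 0, 0, 0, 0, -1, -0.1, 0, 0, 0, 0, 0, -1, -0.1, 0, 0, 0, 0, 0]
}}

```text
t: 26.6
eef_pos: [0.5349, 0.0655, 0.0452]
tool_rot: [3.142, -0.001, -3.052]
ft_force: [-3.6, -0.3, -0.8]
width: -0.0004
```

Emit:
{"method": "move_arm", "body": {
  "series": [-1, -0.1, 0, 0, 0, 0, 0, -1, -0.1, 0, 0, 0, 0, 0, -1, -0.1, 0, 0, 0, 0, 0, -1, -0.1, 0, 0, 0, 0, 0, -1, -0.1, 0, 0, 0, 0, 0, -1, -0.1, 0, 0, 0, 0, 0, -1, -0.1, 0, 0, 0, 0, 0, -1, -0.1, 0, 0, 0, 0, 0, -1, -0.1, 0, 0, 0, 0, 0, -1, -0.1, 0, 0, 0, 0, 0]
}}

```text
t: 27.6
eef_pos: [0.5599, 0.0677, 0.0453]
tool_rot: [-3.142, -0.0, -3.052]
ft_force: [-4.7, -0.2, -1.8]
width: -0.0001
```

Emit:
{"method": "move_arm", "body": {
  "series": [-1, -0.1, 0, 0, 0, 0, 0, -1, -0.1, 0, 0, 0, 0, 0, -1, -0.1, 0, 0, 0, 0, 0, -1, -0.1, 0, 0, 0, 0, 0, -1, -0.1, 0, 0, 0, 0, 0, -1, -0.1, 0, 0, 0, 0, 0, -1, -0.1, 0, 0, 0, 0, 0, -1, -0.1, 0, 0, 0, 0, 0, -1, -0.1, 0, 0, 0, 0, 0, -1, -0.1, 0, 0, 0, 0, 0]
}}

```text
t: 28.6
eef_pos: [0.5841, 0.0699, 0.0453]
tool_rot: [3.142, -0.002, -3.052]
ft_force: [-6.0, -1.1, 0.6]
width: 0.0003
```

Emit:
{"method": "move_arm", "body": {
  "series": [-1, -0.1, 0, 0, 0, 0, 0, -1, -0.1, 0, 0, 0, 0, 0, -1, -0.1, 0, 0, 0, 0, 0, -1, -0.1, 0, 0, 0, 0, 0, -1, -0.1, 0, 0, 0, 0, 0, -1, -0.1, 0, 0, 0, 0, 0, -1, -0.08, 0, 0, 0, 0, 0, -1, -0.08, 0, 0, 0, 0, 0, -1, -0.08, 0, 0, 0, 0, 0, -1, -0.08, 0, 0, 0, 0, 0]
}}

```text
t: 29.6
eef_pos: [0.6061, 0.0719, 0.0453]
tool_rot: [3.142, -0.004, -3.052]
ft_force: [-8.4, -2.6, 2.2]
width: 0.0
```

Emit:
{"method": "move_arm", "body": {
  "series": [-1, -0.04, 0, 0, 0, 0, 0, -1, -0.04, 0, 0, 0, 0, 0, -1, -0.04, 0, 0, 0, 0, 0, -1, -0.04, 0, 0, 0, 0, 0, -1, 0, 0, 0, 0, 0, 0, -1, 0, 0, 0, 0, 0, 0, -1, 0, 0, 0, 0, 0, 0, -1, 0, 0, 0, 0, 0, 0, -1, 0, 0, 0, 0, 0, 0, -1, 0, 0, 0, 0, 0, 0]
}}

```text
t: 30.6
eef_pos: [0.6104, 0.0723, 0.0453]
tool_rot: [3.142, -0.003, -3.052]
ft_force: [-8.2, -2.3, 0.1]
width: -0.0002
```

Emit:
{"method": "move_arm", "body": {
  "series": [-1, -0.03, 0, 0, 0, 0, 0, -1, -0.03, 0, 0, 0, 0, 0, -1, -0.03, 0, 0, 0, 0, 0, -1, -0.01, 0, 0, 0, 0, 0, -1, 0, 0, 0, 0, 0, 0, -1, 0, 0, 0, 0, 0, 0, -1, 0, 0, 0, 0, 0, 0, -1, 0, 0, 0, 0, 0, 0, -1, 0, 0, 0, 0, 0, 0, -1, 0, 0, 0, 0, 0, 0]
}}

```text
t: 31.6
eef_pos: [0.6135, 0.0725, 0.0453]
tool_rot: [-3.142, -0.002, -3.052]
ft_force: [-7.0, -0.4, -0.0]
width: 0.0001
```

Emit:
{"method": "move_arm", "body": {
  "series": [-1, -0.02, 0, 0, 0, 0, 0, -1, -0.02, 0, 0, 0, 0, 0, -1, -0.02, 0, 0, 0, 0, 0, -1, 0, 0, 0, 0, 0, 0, -1, 0, 0, 0, 0, 0, 0, -1, 0, 0, 0, 0, 0, 0, -1, 0, 0, 0, 0, 0, 0, -1, 0, 0, 0, 0, 0, 0, -1, 0, 0, 0, 0, 0, 0, -1, 0, 0, 0, 0, 0, 0]
}}

```text
t: 32.6
eef_pos: [0.6148, 0.0726, 0.0453]
tool_rot: [3.142, -0.002, -3.052]
ft_force: [-6.5, -1.2, 0.1]
width: 0.0003
```

Emit:
{"method": "move_arm", "body": {
  "series": [-1, -0.02, 0, 0, 0, 0, 0, -1, -0.02, 0, 0, 0, 0, 0, -1, -0.02, 0, 0, 0, 0, 0, -1, 0, 0, 0, 0, 0, 0, -1, 0, 0, 0, 0, 0, 0, -1, 0, 0, 0, 0, 0, 0, -1, 0, 0, 0, 0, 0, 0, -1, 0, 0, 0, 0, 0, 0, -1, 0, 0, 0, 0, 0, 0, -1, 0, 0, 0, 0, 0, 0]
}}

```text
t: 33.6
eef_pos: [0.616, 0.0727, 0.0453]
tool_rot: [3.142, -0.003, -3.052]
ft_force: [-6.2, -1.2, 1.5]
width: -0.0004
```

Emit:
{"method": "move_arm", "body": {
  "series": [-1, -0.02, 0, 0, 0, 0, 0, -1, -0.02, 0, 0, 0, 0, 0, -1, -0.02, 0, 0, 0, 0, 0, -1, 0, 0, 0, 0, 0, 0, -1, 0, 0, 0, 0, 0, 0, -1, 0, 0, 0, 0, 0, 0, -1, 0, 0, 0, 0, 0, 0, -1, 0, 0, 0, 0, 0, 0, -1, 0, 0, 0, 0, 0, 0, -1, 0, 0, 0, 0, 0, 0]
}}

```text
t: 34.6
eef_pos: [0.6166, 0.0728, 0.0453]
tool_rot: [3.142, -0.005, -3.052]
ft_force: [-8.5, -1.3, 2.3]
width: 0.0002
```

Emit:
{"method": "move_arm", "body": {
  "series": [-1, -0.02, 0, 0, 0, 0, 0, -1, -0.02, 0, 0, 0, 0, 0, -1, -0.02, 0, 0, 0, 0, 0, -1, 0, 0, 0, 0, 0, 0, -1, 0, 0, 0, 0, 0, 0, -1, 0, 0, 0, 0, 0, 0, -1, 0, 0, 0, 0, 0, 0, -1, 0, 0, 0, 0, 0, 0, -1, 0, 0, 0, 0, 0, 0, -1, 0, 0, 0, 0, 0, 0]
}}

```text
t: 35.6
eef_pos: [0.6172, 0.0729, 0.0453]
tool_rot: [3.141, -0.006, -3.052]
ft_force: [-10.2, -1.4, 3.7]
width: -0.0004
```

Force 10 N and a steeper slope, so it's in the buffer. Letting go.

Emit:
{"method": "move_arm", "body": {
  "series": [-1, 0.3, 0, 0, 0, 0, 0, -1, 0.4, 0, 0, 0, 0, 0, -1, 0.6, 0, 0, 0, 0, 0, -1, 1, 0, 0, 0, 0, 0, -1, 1, 0, 0, 0, 0, 0, -1, 1, 0, 0, 0, 0, 0, -1, 1, 0, 0, 0, 0, 0, -1, 0.8, 0, -0.5, 0, 0, 0, -1, 0, 0, -1, 0, 0, 0, -1, 0, 0, -1, 0, 0, 0]
}}

```text
t: 36.6
eef_pos: [0.4705, 0.0592, 0.1092]
tool_rot: [-3.141, 0.006, -3.053]
ft_force: [0.8, 0.4, -0.7]
width: 0.0
```

Emit:
{"method": "move_arm", "body": {
  "series": [-1, 0, 1, -0.5, 0, 0, 0, -1, 0, 1, -0.5, 0, 0, 0, -1, 0, 1, 0, 0, 0, 0, -1, 0, 1, 0, 0, 0, 0, -1, 0, 1, 0, 0, 0, 0, -1, 0, 1, 0, 0, 0, 0, -1, 0, 1, 0, 0, 0, 0, -1, 0, 0, 0, 0, 0, 0, -1, 0, 0, 0, 0, 0, 0, -1, 0, 0, 0, 0, 0, 0]
}}

```text
t: 37.6
eef_pos: [0.4538, 0.2334, 0.1332]
tool_rot: [3.141, 0.002, -3.053]
ft_force: [0.0, 0.9, -0.1]
width: -0.0
```

```bash
python3 - <<'E'
from workcell import telemetry, imaging
import cv2,numpy as np
s=telemetry.read_state();print(s["eef_pos"],s["ft_force"],s["width"],s["t"])
o=[]
a=cv2.imread("pics/top0.png")
for n,(x,y,w,h) in(("scene",(200,140,300,190)),("top",(260,90,220,240))):
    d=imaging.snapshot(n);im=d["image"][:,:,::-1];cv2.imwrite(f"pics/{n}6.png",im);np.savez(f"pics/{n}6.npz",**d)
    o.append(cv2.resize(im[y:y+h,x:x+w],None,fx=400/w,fy=400/w,interpolation=cv2.INTER_CUBIC))
    z=cv2.imread(f"pics/{n}0.png").astype(float)
    reg=(slice(100,206),slice(352,470)) if n=="top" else (slice(195,300),slice(335,490))
    print(n,"unit diff vs start",np.abs(z-im)[reg].mean())
H=max(i.shape[0] for i in o);o=[np.pad(i,((0,H-i.shape[0]),(0,0),(0,0))) for i in o]
cv2.imwrite("pics/c8.png",np.hstack(o))
E
```

```text
[0.45378878 0.2334473  0.13323881] [ 0.01729372  0.93757586 -0.06984651] -1.1752509383385533e-05 37.6
scene unit diff vs start 8.239201228878649
top unit diff vs start 10.62357424581601
```

View pics/c8.png

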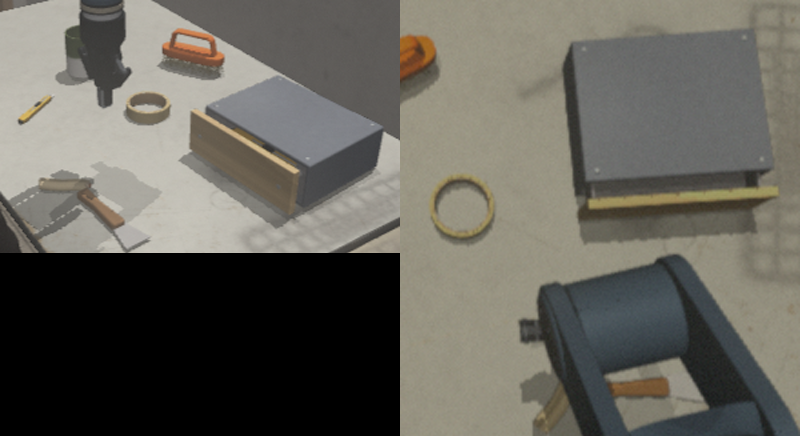

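```bash
python3 - <<'E'
import cv2,numpy as np
g=lambda n:cv2.imread(f"pics/{n}.png")
S=(slice(205,295),slice(335,435));T=(slice(170,215),slice(355,475))
r1=[cv2.resize(g(n)[S],(400,360),interpolation=cv2.INTER_CUBIC) for n in("scene0","scene6")]
r2=[cv2.resize(g(n)[T],(400,150),interpolation=cv2.INTER_CUBIC) for n in("top0","top6")]
cv2.imwrite("pics/c9.png",np.vstack([np.hstack(r1),np.hstack(r2)]))
f=lambda n,s:np.float32(cv2.cvtColor(g(n)[s],cv2.COLOR_BGR2GRAY))
# front strip position by template match, static shell as control
for n,b in(("top0",(193,208,362,400)),("top0",(110,130,352,372)),("top0",(170,188,352,375)),("scene0",(250,275,400,428))):
    t=f(n,(slice(b[0],b[1]),slice(b[2],b[3])));m=6
    w=f(n.replace("0","6"),(slice(b[0]-m,b[1]+m),slice(b[2]-m,b[3]+m)))
    r=cv2.matchTemplate(w,t,cv2.TM_CCOEFF_NORMED);_,v,_,p=cv2.minMaxLoc(r);print(n,b,v,(p[0]-m,p[1]-m))
E
```

```text
top0 (193, 208, 362, 400) 0.9964605569839478 (0, 0)
top0 (110, 130, 352, 372) 0.9923245906829834 (0, 0)
top0 (170, 188, 352, 375) 0.9957284927368164 (0, 0)
scene0 (250, 275, 400, 428) 0.9839289784431458 (0, 0)
```

View pics/c9.png

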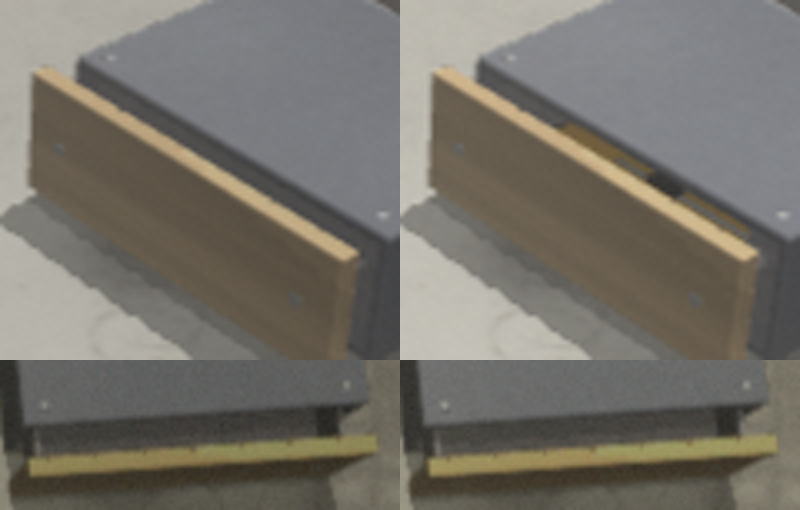

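The front matches its starting latched place to the pixel in both views. The knife can be seen through the gap, lying inside under the shell. The arm is clear, so I'll hand in.

```bash
python3 -c "
from workcell import order
print(order.hand_in())"
```

```text
the job is handed in; nothing more can be done
None
```

The job is handed in: the middle-sized knife is in the drawer, and the drawer is latched shut again. The hand-in gave no verdict.

**What I did:**
- I pressed the front into its buffer, and the drawer sprang open about 100 mm.
- I picked up the knife, which measured 170 mm against 221 and 117 mm for the two look-alikes, and laid it flat along the drawer's width.
- I then pushed the drawer shut into the buffer and let go. All readings stayed at about 10 N, but they come only once per second, so a short peak between readings would not show.

**Last checks:**
- **Drawer:** template matching found the front shifted by 0 pixels in both views compared with the start. One pixel is roughly 2 mm.
- **Knife:** it shows through the gap behind the front, lying inside under the shell. I did not measure its position after closing.
- **Bystanders:** the tape roll, foam and scraper look unmoved in the pictures, but I did not measure them.
- **Arm:** clear of everything, with wrist force at noise level. The clock stood at about 38 s of the 72 s allowed.
- **Disagreement:** a raw brightness comparison of the unit with the start pictures gave a mean difference of 8 to 11 grey levels, though nothing on the unit had moved. I put it down to lighting, shadow and noise, but did not check.

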